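Snap the battery cover onto the sound module and keep it pressed home

TASK

Pick up the orange battery cover (it has a grip rib on top) and press it down over the raised black bay on the white sound module until it snaps in and sits fully home, square and flat on the bay. Keep pressing it firmly down with the gripper and finish like that: the program ends while still holding the cover pressed, without letting go. Leave the blue cover and everything else on the bench where it is.

Things in the scene. Friction and masses are not known exactly. Their poses are not given: they have to be found in the camera images.
- cover_grip (a point): Orange snap cover, loose, about 70 g, right way up on the mat left or right of the module (the blue one is on the other side). 79 (x) x 54 (y) x 18.5 mm, with a grip rib on the middle of its flat top, 40 mm along x, 12 mm thick in y, 24 mm high. The point is the rib's centre: 12 mm above the flat top, 30.5 mm above the lower edge; z up.
- cover: The same cover; origin at the centre of its lower edge. Hollow below: 72 (x) x 48 (y) mm inside, 15 mm deep, a rounded bead standing 2.5 mm inwards low along each long side. Fits either way round (half a turn makes no difference). Fingers closed on the rib with their tips at or just above the flat top can carry it and press it.
- seat: Dark sealing pad on top of the bay, fixed; origin at the centre of its upper face, the very top of the bay; z up, x the bay's long direction, y the short one. With the cover home its ceiling lies on this pad: rib centre 15.5 mm and flat top 3.5 mm above this origin. A firm push on the seated cover is about 10 to 20 N.
- module: White sound module with dark wooden cheeks, 164 (x) x 180 (y) x 45 mm high, fixed. Origin: centre of its underside. Black bay on top, 35 mm towards its -y: 68 (x) x 40 (y) mm, 18 mm high, rim rounded 3 mm; the cover goes over it with 2 mm play each way in x, 1.5 mm in y. Knobs and pads up to 15 mm tall on the +y half.
- latch_a (a joint): Brass sprung latch bar, 30 mm long, on the bay's +y side, 11 mm above the module's top, standing 3.5 mm out. 0 = out (free, and again once the cover is home), up to about 0.0025 m pushed in. The cover meets the latches 9.5 mm above home, takes about 10 to 15 N to push, snaps through 5 mm above home (force drops), then lands on the pad.
- latch_b (a joint): The same latch on the bay's -y side, with the same values.
- spare_grip (a point): Bystander: a blue cover of another unit, 62 x 54 mm, same rib, which does not fit here. The point is the centre of its rib, 30.5 mm above its lower edge.
- van: Bystander: red toy van, 150 x 66 x 80 mm high, loose. Origin: centre of its underside.
- tape: Bystander: roll of orange tape lying flat, 90 mm across, 45 mm high. Origin: centre of its underside.
- can: Bystander: blue spray bottle with a red cap, 56 mm across, 140 mm high. Origin: centre of its underside.
- jar: Bystander: amber jar with a steel lid, 56 mm across, 60 mm high. Origin: centre of its underside.
- driver: Bystander: screwdriver with a red handle lying between robot and module. Its x axis runs along it.
- board: Bystander: small blue circuit board, 60 x 45 mm, about 16 mm high. Origin: centre of its underside.
Not all that is in view belongs to the job. What is shaped like the cover but red is not meant.

How it is judged:
On the way, in this order (a step that is already met when the one before it is completed fails the run):
1. the orange cover is lifted clear, higher than the bay (height (world z) of cover_grip above 0.095 m), for 0.1 s.
2. the orange cover has snapped on and sits home on the bay (z of cover_grip in the frame of seat between 0.013 and 0.0172 m and horizontal distance between cover_grip and seat below 0.004 m and angle between the x axis of cover_grip and the x axis of seat, either way round below 0.08 rad and angle between cover_grip's own z axis and vertical below 0.05 rad and value of joint each of latch_a, latch_b below 0.0015 m), for 0.2 s.
At the end, for the whole second after the job is handed in: The orange cover is home: rib centre 13 to 17.2 mm above the pad, within 4 mm sideways, 0.08 rad in yaw (either way round) and 0.05 rad of level; both latches out again (below 1.5 mm); the fingers on the cover, which is at rest and pressed onto the pad with over 6 N (all of step 2 and contact force between cover and seat above 6 N and contact force between the fingers and cover above 3 N and linear speed of cover below 0.02 m/s); the arm keeps its last pose, push and grip.
It fails at once if another thing on the bench was shifted by more than 30 mm (distance of any of spare_grip, van, tape, can, jar, driver, board from where it was at the start of the episode above 0.03 m).
It also fails if it takes over 38 s, if anything falls off the work surface, if the arm or the gripper's body presses on something with over 40 N, if the wrist force passes 120 N, or if a joint passes its speed limit or range.

ROBOT

A 7-joint arm with a two-finger parallel gripper is mounted at the origin on the work surface. World frame = base frame: x ahead of the robot, y to its left, z up, the work surface at z = 0. Lengths are in m, angles in rad, forces in N, time in s.
With the tool pointing down it reaches from about 0.4 to 0.85 m from the base axis. Payload 10.4 kg.
Tool frame: the origin (TCP) lies midway between the tips of the shut fingers; the grasp point (between the pads) lies 19 mm behind it (manip.tcp_to_grasp is the distance from the TCP to the grasp point, in m); x points along the fingers, y is the direction in which the jaws open and shut, and the axes are right-handed (so a half turn about x gives the same grasp; the last joint's range is limited). The gripper opens to 85 mm and grips with 20 to 120 N. Pads are 22 mm wide; open, the fingers measure 114 mm over their backs; the gripper's body (76 mm by 85 mm) begins 54 mm behind the grasp point. The pads swing forward as they close: fully open they stand 13 mm farther back than shut.
Start: joints at [-1.23, 0.332, -0.065, 1.46, 0.022, 1.35, -0.088], TCP at [0.222, 0.584, 0.231] pointing down, gripper open.
Joint ranges: [-2.6, 2.6], [-0.5, 2.12], [-1.47, 1.34], [0.16, 2.42], [-1.27, 4.41], [0.06, 2.06], [-2.6, 2.6]. Speed limits (rad/s): [2.22, 2.22, 2.79, 2.79, 3.14, 3.14, 3.14].

INTERFACE

Orientations are given as a unit quaternion [x, y, z, w].
In Python, from workcell import monitor, viewer, manip gives the robot as it stands. The module is installed in compiled form; this text tells all that it offers.
- The arm moves only by the tool send_rows, never from a script. Its arguments are lists of equal length, an entry for each row: "grip": the closure in counts, from 0 (fully open) to 255 (shut); "offset": the shift along the tool's x, y, z in mm, a list of three; "twist": the turn about the tool's x in degrees. In form: {"grip": [grip, ...], "offset": [[tx, ty, tz], ...], "twist": [twist, ...]}. A call has exactly 5 rows; each row is the pose to reach, as a shift and turn from the pose commanded when the call began, along the tool's axes at that moment; what a row does not reach only later rows make up. A row lasts 1/12 s, in which the tool goes at most 41.7 mm and 7.16 degrees, less where a joint would pass 70% of its speed; a pose out of reach is approached as far as the arm can. A call with a gripper value outside its range is refused whole. The fingers move at their own pace and stop on an object; "newtons" is the grip in N (left out, the last holds). Time passes only in rows, so rows that repeat a pose let the fingers close, or fill a call up. It gives the time, the measured TCP pose, the force and the opening at its end, in the units of the state.
- monitor.get_obs(): the state, without advancing time (a new reading comes with each control period).
- viewer.camera(name): name is "scene" or "side" or "wrist"; returns (picture, depth): 480x640x3 uint8, blue, green, red; 480x640 float32, m along the optical axis (not along the pixel's ray), 0 where there is no reading.
- viewer.camera_model(name): a dict with "camera_matrix" (3x3 intrinsics, pixels), "R" (3x3) and "t" (3): a world point X has camera coordinates R X + t; the wrist camera has in their place "mount" (4x4, takes a point from camera to tool coordinates, whose origin is the TCP and whose axes are the tool frame's). Camera axes: x right, y down, z forward; pixel columns grow to the right and rows downward; lengths in m; the calibration is good to about 2 mm. A picture is of the moment at which its call begins: read the wrist's pose just before it. camera_model takes no time and is no camera call.
- manip.hand_in(): hands the job in, once; it reports no verdict.
Trained networks look in the newest picture that a camera, given by its name, has taken for a name from the list of things; names that differ only in an ending like _2 or _b are one class to them, and where a whole thing is asked for, a point or a joint stands for the part that bears it (a point fixed in the world has none). Each returns a list of dicts, best first, with "score" (0 to 1); they miss things now and then, are a little off and sometimes report something else, mostly with a low value. They report only what shows in the picture. A call takes as long as a camera call. They do not tell look-alikes from the thing itself.
- viewer.recognise(target, camera): "box" ([left, top, width, height] in pixels, round what is visible of it).
- viewer.regions_of(target, camera): "region" (480x640 bool, what is visible of it) and "box" ([left, top, width, height] in pixels, round what is visible of it).
- viewer.spot_point(target, camera): "position" ([column, row] in pixels: a listed point, or the origin of a listed thing).
The state is a dict: "clock": time; "joint_pos": joint angles; "joint_velocities": joint speeds; "tau": joint torques, N m; "position": TCP position; "ee_rot": TCP orientation; "ft_force": force on the tool from outside, world axes, zero at the start; "torque": the same for the moment, N m; "grip_width": opening from 0.0 (shut) to 1.0 (fully open).
Only numpy, scipy, OpenCV 4.12 (cv2) and the standard library are available. Lean on these libraries where they do the work, as an engineer would, in place of code of your own. Each camera call takes 0.05 s, during which the arm holds its last target.

## Working session

There is one attempt and no reset: what is moved stays moved. The work goes in short steps, Python scripts to look and compute and a tool call to move; the robot and the scene stay as the last step left them, time stands still between calls to the robot, and variables do not carry over. Pictures are saved under pics/ and viewed, and the job is handed in when it is done.

Besides the shell and the picture viewer there is one more tool, called as name(argument=value, ...), one argument or row to a line, values as JSON. send_rows: Moves the arm, as the interface text tells. Its arguments: {"type":"object","properties":{"grip":{"type":"array","items":{"type":"number"}},"offset":{"type":"array","items":{"type":"array","items":{"type":"number"}}},"twist":{"type":"array","items":{"type":"number"}},"newtons":{"type":"number"}},"required":["grip","offset","twist"]}

```bash
mkdir -p pics; ls; cat > h.py <<'E'
import numpy as np, cv2
from workcell import monitor, viewer, manip
from scipy.spatial.transform import Rotation as Ro
def cam2world(name,obs=None):
    m=viewer.camera_model(name)
    K=np.array(m["camera_matrix"])
    if name=="wrist":
        T=np.eye(4);T[:3,:3]=Ro.from_quat(obs["ee_rot"]).as_matrix();T[:3,3]=obs["position"]
        return K,T@np.array(m["mount"])
    R=np.array(m["R"]);t=np.array(m["t"]).reshape(3)
    T=np.eye(4);T[:3,:3]=R.T;T[:3,3]=-R.T@t
    return K,T
def ray_z(K,T,u,v,z):
    d=T[:3,:3]@np.linalg.solve(K,[u,v,1.]);o=T[:3,3]
    return o+d*(z-o[2])/d[2]
def cloud(K,T,D):
    v,u=np.mgrid[:480,:640]
    P=np.stack([(u-K[0,2])/K[0,0]*D,(v-K[1,2])/K[1,1]*D,D],-1)
    W=P@T[:3,:3].T+T[:3,3]; W[D<=0]=np.nan
    return W
E
python3 - <<'E'
from h import *
o=monitor.get_obs();print(o)
for n in ["scene","side","wrist"]:
    p,d=viewer.camera(n);cv2.imwrite(f"pics/{n}0.png",p)
    np.savez(f"{n}0.npz",p=p,d=d)
    for t in ["cover_grip","seat","spare_grip","module"]:
        r=viewer.spot_point(t,n);print(n,t,[(np.round(x["position"]).tolist(),round(x["score"],2)) for x in r][:4])
E
```

```text
pics
{'clock': 0.0, 'joint_pos': array([-1.2296158 ,  0.33289862, -0.06469445,  1.46096905,  0.02161337,
        1.34991734, -0.088499  ]), 'joint_velocities': array([-0.00064092,  0.00072635,  0.00053112,  0.00074077, -0.00089729,
        0.00023703,  0.00116436]), 'tau': array([ 5.38031909e-04, -6.25445580e+01,  4.94750915e-02, -3.91595435e+01,
        1.62256847e-02,  9.99780226e-03,  7.74482669e-05]), 'position': array([0.2222544 , 0.58372498, 0.23048599]), 'ee_rot': array([ 0.12737579,  0.69550891, -0.12842568,  0.69537732]), 'ft_force': array([-0.10363355,  0.15642505,  0.846086  ]), 'torque': array([-0.0446224 , -0.043421  ,  0.02890688]), 'grip_width': 0.9977329677307166}
scene cover_grip [([342.0, 180.0], 0.76), ([390.0, 204.0], 0.73), ([433.0, 194.0], 0.69), ([244.0, 385.0], 0.36)]
scene seat [([305.0, 266.0], 0.57)]
scene spare_grip [([169.0, 301.0], 0.63)]
scene module [([318.0, 281.0], 0.85)]
side cover_grip [([306.0, 160.0], 0.72), ([308.0, 348.0], 0.62), ([298.0, 189.0], 0.59), ([253.0, 203.0], 0.58)]
side seat [([330.0, 248.0], 0.7), ([304.0, 161.0], 0.49), ([327.0, 256.0], 0.44)]
side spare_grip [([308.0, 347.0], 0.55)]
side module [([329.0, 253.0], 0.69)]
wrist cover_grip []
wrist seat []
wrist spare_grip []
wrist module []
```

View pics/scene0.png

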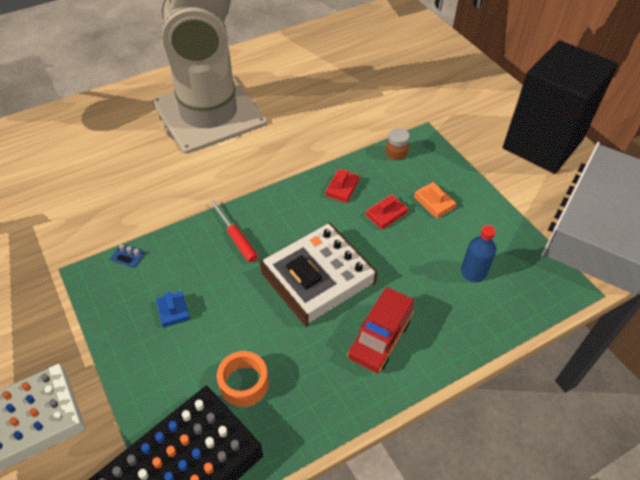

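View pics/side0.png

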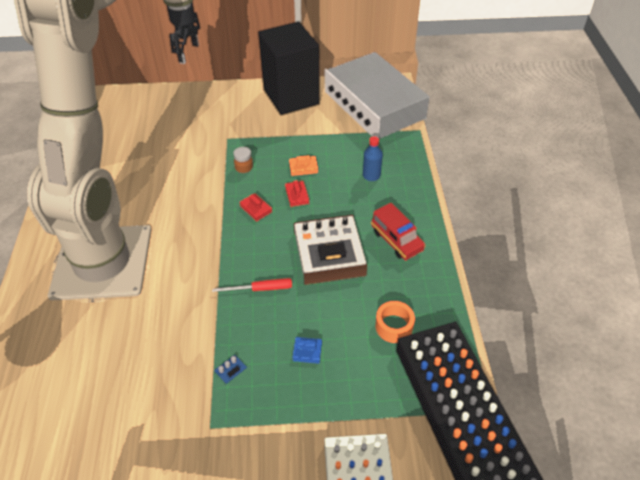

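View pics/wrist0.png

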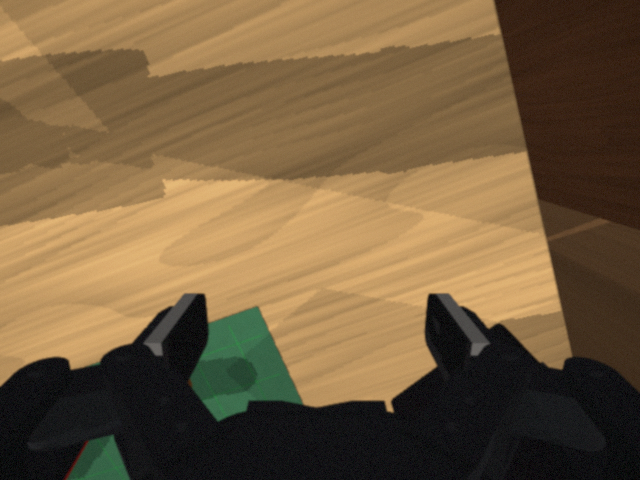

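The scene picture shows several things that could be taken for the cover. They are the orange cover at (434,198), red look-alikes at (343,184) and (387,210), the blue cover at (172,307), and the orange tape at (243,378). By the description I choose the orange one with a rib, at (434,198) in scene and (303,165) in side. The bay is at about (305,270). Next I check the choice in a close crop and measure it.

```bash
python3 - <<'E'
from h import *
ims=[]
for n,(u,v) in {"scene":(434,198),"side":(303,165)}.items():
    z=np.load(n+"0.npz");p,d=z["p"],z["d"];K,T=cam2world(n)
    print(n,"cam pos",T[:3,3].round(3))
    W=cloud(K,T,d)
    hsv=cv2.cvtColor(p,cv2.COLOR_BGR2HSV)
    m=(hsv[...,0]>6)&(hsv[...,0]<18)&(hsv[...,1]>150)&(hsv[...,2]>120)
    mm=np.zeros_like(m);mm[v-25:v+25,u-30:u+30]=1;m&=mm
    P=W[m];P=P[~np.isnan(P[:,0])];print("orange n",len(P),P.min(0).round(3),P.max(0).round(3),np.percentile(P[:,2],[5,50,95]).round(3))
    top=P[(P[:,2]>0.012)&(P[:,2]<0.027)];print(cv2.minAreaRect((top[:,:2]*1000).astype(np.float32)),top.mean(0).round(4))
    rib=P[P[:,2]>0.033]; print("rib",cv2.minAreaRect((rib[:,:2]*1000).astype(np.float32)) if len(rib)>3 else None)
    # mat level
    print("mat z",np.nanmedian(W[v+30:v+40,u-10:u+10,2]))
    # module dark bay: points z>0.055
    mod=(W[...,2]>0.040)&(W[...,2]<0.049);
    c={"scene":(318,272),"side":(330,248)}[n]
    w=np.zeros_like(m);w[c[1]-60:c[1]+60,c[0]-65:c[0]+65]=1
    cc=W[c[1],c[0]]
    Q=W[mod&w];Q=Q[np.linalg.norm(Q[:,:2]-cc[:2],axis=1)<.16];print("modtop",np.median(Q[:,2]),cv2.minAreaRect((Q[:,:2]*1000).astype(np.float32)))
    B=W[(W[...,2]>0.0605)&(W[...,2]<0.068)&w&(hsv[...,2]<90)]
    print("bay",len(B),np.median(B[:,2]),cv2.minAreaRect((B[:,:2]*1000).astype(np.float32)),B.mean(0))
    for t,h in[("cover_grip",.0305),("seat",.063)]:pass
    a=cv2.resize(p[v-25:v+25,u-30:u+30],(390,300),interpolation=cv2.INTER_CUBIC)
    b=cv2.resize(p[c[1]-50:c[1]+50,c[0]-65:c[0]+65],(390,300),interpolation=cv2.INTER_CUBIC)
    ims.append(np.hstack([a,b]))
cv2.imwrite("pics/crop1.png",np.vstack(ims))
for n,l in {"scene":[(433,194,.0305),(305,266,.063),(318,281,0.)],"side":[(306,160,.0305),(330,248,.063),(329,253,0)]}.items():
    K,T=cam2world(n)
    for u,v,h in l: print(n,h,ray_z(K,T,u,v,h).round(4))
print(viewer.camera_model("wrist"))
E
```

```text
scene cam pos [ 1.234 -0.379  1.042]
orange n 828 [ 0.505  0.293 -0.002] [0.59  0.364 0.05 ] [0.004 0.02  0.043]
((547.1451416015625, 325.0074462890625), (81.82136535644531, 56.57463073730469), 6.040511131286621) [0.5535 0.3194 0.0197]
rib ((546.7504272460938, 325.2065124511719), (42.80856704711914, 18.01458168029785), 9.498564720153809)
mat z 0.0016868648111134643
modtop 0.04653406899225965 ((601.6185302734375, -13.126228332519531), (165.77728271484375, 182.32310485839844), 6.536011219024658)
bay 548 0.06416068880193732 ((604.7285766601562, -9.576828002929688), (117.16498565673828, 118.4535140991211), 6.813529968261719) [ 0.60778358 -0.04179055  0.06407022]
side cam pos [ 0.523 -1.06   1.291]
orange n 454 [ 0.507  0.288 -0.006] [0.589 0.384 0.05 ] [0.003 0.02  0.043]
((545.3666381835938, 323.23773193359375), (78.27476501464844, 64.69620513916016), 5.240371227264404) [0.5463 0.3156 0.0195]
rib ((545.3865966796875, 325.86651611328125), (23.324384689331055, 38.90666580200195), 87.98931884765625)
mat z 0.016211904424133783
modtop 0.04596326821511254 ((633.445068359375, -12.5620651245117
[... 268 characters left out ...]
ene 0.063 [ 0.601  -0.0422  0.063 ]
scene 0.0 [ 0.6076 -0.0156  0.    ]
side 0.0305 [0.5558 0.3295 0.0305]
side 0.063 [ 0.6012 -0.0435  0.063 ]
side 0 [ 0.6013 -0.0085  0.    ]
{'camera_matrix': array([[366.12326036,   0.        , 316.15844284],
       [  0.        , 366.12326036, 234.72366803],
       [  0.        ,   0.        ,   1.        ]]), 'mount': array([[ 8.81838618e-04, -2.71823476e-01,  9.62346726e-01,
        -1.42356548e-01],
       [ 9.99999347e-01, -4.60132697e-04, -1.04630991e-03,
         3.07447185e-05],
       [ 7.27218789e-04,  9.62347020e-01,  2.71822892e-01,
        -6.97542102e-02],
       [ 0.00000000e+00,  0.00000000e+00,  0.00000000e+00,
         1.00000000e+00]])}
```

View pics/crop1.png

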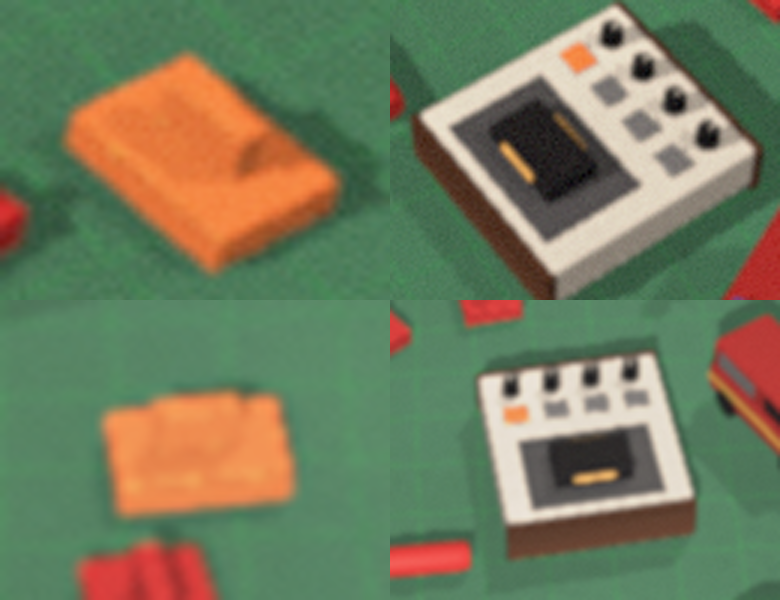

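The crops confirm the orange cover: flat top with a rib, long side roughly along world x, centre about (0.546, 0.325). The module is at about (0.602, -0.013) with yaw about 6.5°, and the bay is at about (0.606, -0.048). Next I work out the move.

```bash
cat >> h.py <<'E'
def plan(tgt,yaw,o=None):
    "tgt: TCP world pos; yaw (deg) of jaw-axis normal (cover x). Prints offset mm in tool axes and twist deg, pure tool-down assumed"
    o=o or monitor.get_obs()
    R=Ro.from_quat(o["ee_rot"]).as_matrix()
    off=R.T@(np.array(tgt)-o["position"])*1000
    c=np.array([-np.sin(np.radians(yaw)),np.cos(np.radians(yaw)),0])
    t=R.T@c; a=np.degrees(np.arctan2(t[2],t[1])); a=(a+90)%180-90
    return off.round(1),round(a,2)
E
python3 - <<'E'
from h import *
o=monitor.get_obs();R=Ro.from_quat(o["ee_rot"]).as_matrix();print(R.round(4))
print(plan([.546,.325,.19],7))
E
```

```text
[[ 0.000e+00  3.558e-01  9.345e-01]
 [ 1.000e-04  9.345e-01 -3.558e-01]
 [-1.000e+00  1.000e-04 -0.000e+00]]
(array([  41.3, -127. ,  394.6]), np.float64(-27.84))
```

send_rows(
  grip=[0,0,0,0,0],
  offset=[
    [0,-12,38],
    [0,-24,75],
    [0,-36,112],
    [0,-48,149],
    [0,-60,186],
  ],
  twist=[-5.6,-11.2,-16.8,-22.4,-27.8],
)

```text
clock: 1.17
position: [0.3761, 0.4605, 0.2315]
ee_rot: [-0.045, 0.706, 0.045, 0.706]
ft_force: [0.4, 0.4, 0.6]
grip_width: 1.003
```

```bash
python3 - <<'E'
from h import *
print(monitor.get_obs()["position"],monitor.get_obs()["clock"],plan([.546,.325,.19],7))
E
```

```text
[0.37610395 0.46051863 0.23154586] 1.1667 (array([  41.5, -155.9,  151.4]), np.float64(0.25))
```

send_rows(
  grip=[0,0,0,0,0],
  offset=[
    [7,-28,27],
    [14,-56,54],
    [21,-84,81],
    [28,-112,108],
    [35,-140,135],
  ],
  twist=[0,0,0,0,0],
)

```text
clock: 1.58
position: [0.5271, 0.3378, 0.1963]
ee_rot: [-0.043, 0.706, 0.043, 0.706]
ft_force: [0.7, 0.5, -0.0]
grip_width: 1.0
```

```bash
cat > look.py <<'E'
from h import *
import sys
def look(tag):
    o=monitor.get_obs();K,T=cam2world("wrist",o)
    p,d=viewer.camera("wrist");cv2.imwrite(f"pics/{tag}.png",p);np.savez(tag+".npz",p=p,d=d)
    print(o["position"].round(4),o["ft_force"].round(1),round(float(o["clock"]),2))
    return o,K,T,p,d,cloud(K,T,d)
E
python3 - <<'E'
from look import *
o,K,T,p,d,W=look("w1")
hsv=cv2.cvtColor(p,cv2.COLOR_BGR2HSV)
m=(hsv[...,0]>5)&(hsv[...,0]<19)&(hsv[...,1]>150)&(hsv[...,2]>100)
P=W[m&(d>0)]
P=P[np.linalg.norm(P[:,:2]-[.546,.325],axis=1)<.08]
print(len(P),np.percentile(P[:,2],[2,50,98]))
for lo,hi in[(.014,.026),(.036,.050)]:
    q=P[(P[:,2]>lo)&(P[:,2]<hi)];print(np.median(q[:,2]),cv2.minAreaRect((q[:,:2]*1000).astype(np.float32)))
for t in ["cover_grip"]:
    for r in viewer.spot_point(t,"wrist")[:3]:print(r,ray_z(K,T,*r["position"],.0305))
E
```

```text
[0.5271 0.3378 0.1963] [ 0.7  0.5 -0. ] 1.58
5215 [0.01371903 0.02031571 0.04488781]
0.020194599939819924 ((547.9765625, 303.5374755859375), (79.69635772705078, 99.50409698486328), 4.928598403930664)
0.044103418529832045 ((545.7399291992188, 326.54254150390625), (40.33527755737305, 11.705095291137695), 5.96965217590332)
{'position': [299.9, 235.0], 'score': 0.94} [0.54626419 0.32602286 0.0305    ]
{'position': [161.9, 193.8], 'score': 0.91} [0.52428291 0.20593812 0.0305    ]
{'position': [103.9, 28.3], 'score': 0.68} [0.40296174 0.16164149 0.0305    ]
```

View pics/w1.png

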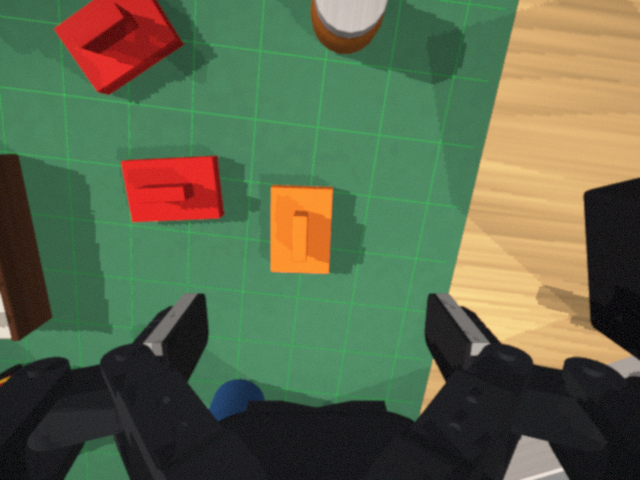

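```bash
python3 - <<'E'
from h import *
for n,(u,v) in {"scene":(478,260),"side":(372,163)}.items():
    z=np.load(n+"0.npz");K,T=cam2world(n);W=cloud(K,T,z["d"]);print(n,W[v-3:v+4,u-3:u+4].reshape(-1,3).mean(0))
print(plan([.546,.3263,.10],6),plan([.546,.3263,.0225],6), plan([.546,.3263,.10],5.5))
o=monitor.get_obs();R=Ro.from_quat(o["ee_rot"]).as_matrix();print(R.round(3))
E
```

```text
scene [0.76524758 0.26003466 0.07654617]
side [0.74318313 0.25419911 0.07567465]
(array([95. , -6.8, 14.3]), np.float64(0.38)) (array([172.5,  -6.5,  14.2]), np.float64(0.38)) (array([95. , -6.8, 14.3]), np.float64(0.88))
[[ 0.001 -0.111  0.994]
 [-0.004  0.994  0.111]
 [-1.    -0.004  0.001]]
```

```bash
cat > cov.py <<'E'
from look import *
def cov(tag,c=(.546,.326)):
    o,K,T,p,d,W=look(tag)
    hsv=cv2.cvtColor(p,cv2.COLOR_BGR2HSV)
    m=(hsv[...,0]>5)&(hsv[...,0]<19)&(hsv[...,1]>150)&(hsv[...,2]>100)
    P=W[m&(d>0)];P=P[np.linalg.norm(P[:,:2]-c,axis=1)<.06]
    for lo,hi in[(.014,.026),(.036,.050)]:
        q=P[(P[:,2]>lo)&(P[:,2]<hi)];print(np.median(q[:,2]),cv2.minAreaRect((q[:,:2]*1000).astype(np.float32)))
    return o
E
python3 - <<'E'
from cov import *
o=cov("w2");print(o["joint_velocities"].round(3),o["position"])
print(plan([.546,.3263,.10],6))
E
```

```text
[0.5309 0.3319 0.1949] [ 0.2 -1.  -0.1] 1.68
0.020185205557146146 ((545.7999877929688, 326.35076904296875), (79.50588989257812, 53.868896484375), 4.806996822357178)
0.04406453257879406 ((545.6895751953125, 326.2207946777344), (39.938133239746094, 11.837721824645996), 5.703048229217529)
[-0.062 -0.028 -0.079  0.007 -0.022  0.014 -0.076] [0.53094275 0.33190921 0.19492229]
(array([ 95.5, -10.9,  16.5]), np.float64(0.59))
```

```bash
python3 - <<'E'
from cov import *
for i in range(3):
    o=monitor.get_obs();print(o["clock"],o["position"].round(4),o["joint_velocities"].round(3),Ro.from_quat(o["ee_rot"]).as_matrix()[:,1].round(3));viewer.camera("wrist")
E
```

```text
1.7333 [0.5284 0.3354 0.1955] [-0.051 -0.02  -0.065  0.002 -0.018  0.004 -0.024] [-0.115  0.993 -0.002]
1.7833 [0.5266 0.338  0.1959] [-0.037 -0.015 -0.04   0.002 -0.008  0.002 -0.006] [-0.118  0.993 -0.   ]
1.8333 [0.5255 0.3396 0.1962] [-0.022 -0.011 -0.022 -0.    -0.002  0.002 -0.001] [-0.121  0.993  0.   ]
```

send_rows(
  grip=[0,0,0,0,0],
  offset=[
    [30,-8,9],
    [60,-15.4,18.6],
    [95,-15.4,18.6],
    [125,-15.4,18.6],
    [135,-15.4,18.6],
  ],
  twist=[0.7,1.5,1.5,1.5,1.5],
)

```text
clock: 2.3
position: [0.5429, 0.3263, 0.0568]
ee_rot: [-0.035, 0.708, 0.034, 0.704]
ft_force: [-0.6, -0.8, -0.8]
grip_width: 1.0
```

```bash
python3 - <<'E'
from cov import *
for i in range(4):viewer.camera("side")
o=cov("w3");print(plan([.546,.3263,.0225],5.5,o))
for r in viewer.spot_point("cover_grip","wrist")[:2]:
    K,T=cam2world("wrist",o);print(r,ray_z(K,T,*r["position"],.0322))
E
```

```text
[0.5466 0.3276 0.0633] [0.  0.6 0.7] 2.5
0.020242008926086408 ((546.3742065429688, 326.2674865722656), (80.34709930419922, 54.1199951171875), 5.005571365356445)
0.044112773004200787 ((545.963134765625, 326.4031677246094), (40.67466354370117, 11.910016059875488), 5.233383655548096)
(array([40.8, -1.3, -0.8]), np.float64(0.03))
{'position': [313.7, 271.8], 'score': 0.67} [0.54555804 0.3265448  0.0322    ]
{'position': [75.1, 204.2], 'score': 0.57} [0.52186911 0.20913424 0.0322    ]
```

View pics/w3.png

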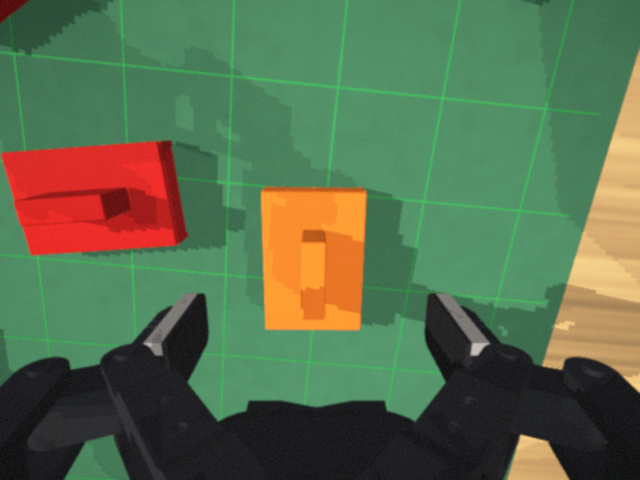

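send_rows(
  grip=[0,0,0,0,0],
  offset=[
    [15,0,0],
    [30,0,0],
    [38,0,0],
    [38,0,0],
    [38,0,0],
  ],
  twist=[0,0,0,0,0],
)

```text
clock: 3.02
position: [0.5465, 0.3265, 0.0242]
ee_rot: [-0.034, 0.706, 0.034, 0.707]
ft_force: [0.2, 0.6, -0.4]
grip_width: 1.001
```

```bash
python3 - <<'E'
from cov import *
for i in range(5):viewer.camera("side");o=monitor.get_obs();print(o["position"].round(4),o["ft_force"].round(1))
print(plan([.546,.3263,.0225],5.3,o))
E
```

```text
[0.5468 0.3267 0.0246] [ 0.4 -0.9 -0.5]
[0.5469 0.3267 0.0247] [-0.5  0.3 -0.5]
[0.5468 0.3266 0.0246] [ 0.  -0.5  0.1]
[0.5467 0.3266 0.0244] [-0.8 -0.1  0.8]
[0.5466 0.3265 0.0242] [-0.5 -0.5  0.6]
(array([ 1.7, -0.2, -0.6]), np.float64(0.15))
```

send_rows(
  grip=[100,200,255,255,255],
  offset=[
    [1,0,0],
    [1,0,0],
    [1,0,0],
    [1,0,0],
    [1,0,0],
  ],
  twist=[0,0,0,0,0],
  newtons=80,
)

```text
clock: 3.68
position: [0.5462, 0.3262, 0.0223]
ee_rot: [-0.034, 0.706, 0.034, 0.706]
ft_force: [0.4, 0.2, -0.3]
grip_width: 0.296
```

send_rows(
  grip=[255,255,255,255,255],
  offset=[
    [0,0,0],
    [0,0,0],
    [0,0,0],
    [0,0,0],
    [0,0,0],
  ],
  twist=[0,0,0,0,0],
)

```text
clock: 4.1
position: [0.5463, 0.3263, 0.0225]
ee_rot: [-0.034, 0.706, 0.034, 0.706]
ft_force: [0.2, -0.2, 2.9]
grip_width: 0.12
```

send_rows(
  grip=[255,255,255,255,255],
  offset=[
    [-5,0,0],
    [-30,0,0],
    [-60,0,0],
    [-95,0,0],
    [-120,0,0],
  ],
  twist=[0,0,0,0,0],
)

```text
clock: 4.52
position: [0.5465, 0.3263, 0.1452]
ee_rot: [-0.033, 0.706, 0.034, 0.707]
ft_force: [0.0, -0.7, -0.1]
grip_width: 0.123
```

```bash
python3 - <<'E'
from look import *
for i in range(4):viewer.camera("side")
o,K,T,p,d,W=look("w4");print(o["grip_width"])
print(plan([.53,.22,.15],6,o),plan([.59,.06,.15],6,o))
E
```

```text
[0.5462 0.3262 0.1427] [-0.8  0.6 -1.6] 4.72
0.12216979439383804
(array([  -7.3, -104.2,  -26.2]), np.float64(-0.54)) (array([  -7.4, -269.2,   18.3]), np.float64(-0.54))
```

View pics/w4.png

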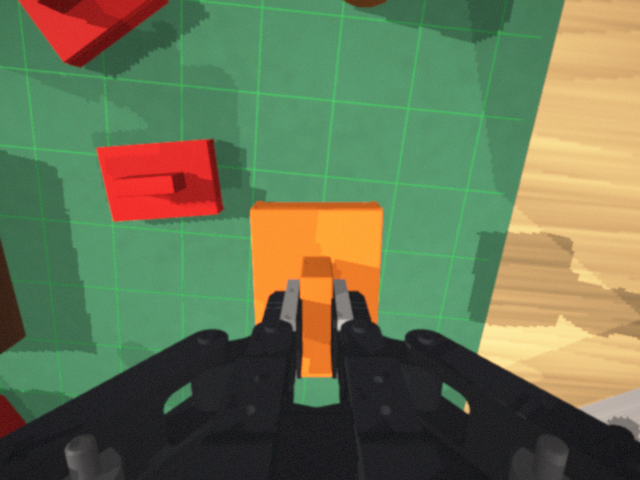

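send_rows(
  grip=[255,255,255,255,255],
  offset=[
    [-12,-25,5],
    [-24,-60,11],
    [-36,-97,19],
    [-48,-134,26],
    [-57,-171,33],
  ],
  twist=[0,0,0,-0.5,-1],
)

```text
clock: 5.18
position: [0.5949, 0.1572, 0.1985]
ee_rot: [-0.04, 0.707, 0.04, 0.705]
ft_force: [1.0, 0.2, -0.9]
grip_width: 0.122
```

send_rows(
  grip=[255,255,255,255,255],
  offset=[
    [0,-35,7],
    [0,-65,12],
    [0,-80,15],
    [0,-85,16],
    [0,-85,16],
  ],
  twist=[0,0,0,0,0],
)

```text
clock: 5.6
position: [0.6203, 0.0749, 0.1978]
ee_rot: [-0.039, 0.707, 0.039, 0.705]
ft_force: [-0.2, 0.9, -0.8]
grip_width: 0.12
```

```bash
python3 - <<'E'
from look import *
for i in range(6):viewer.camera("side")
o,K,T,p,d,W=look("w5");print(o["grip_width"],o["joint_velocities"].round(3))
R=Ro.from_quat(o["ee_rot"]).as_matrix();print(R.round(3))
for r in viewer.spot_point("seat","wrist")[:2]:print(r,ray_z(K,T,*r["position"],.063))
for r in viewer.spot_point("module","wrist")[:2]:print(r,ray_z(K,T,*r["position"],.0))
E
```

```text
[0.6204 0.0782 0.1991] [-0.4  1.1 -1.4] 5.9
0.12112109313079471 [ 0.005 -0.002  0.006 -0.003  0.001  0.     0.001]
[[-0.    -0.115  0.993]
 [ 0.001  0.993  0.115]
 [-1.     0.001 -0.   ]]
{'position': [149.4, 184.3], 'score': 0.62} [ 0.60399822 -0.05119831  0.063     ]
{'position': [218.0, 177.7], 'score': 0.64} [ 0.60250937 -0.01540339  0.        ]
```

View pics/w5.png

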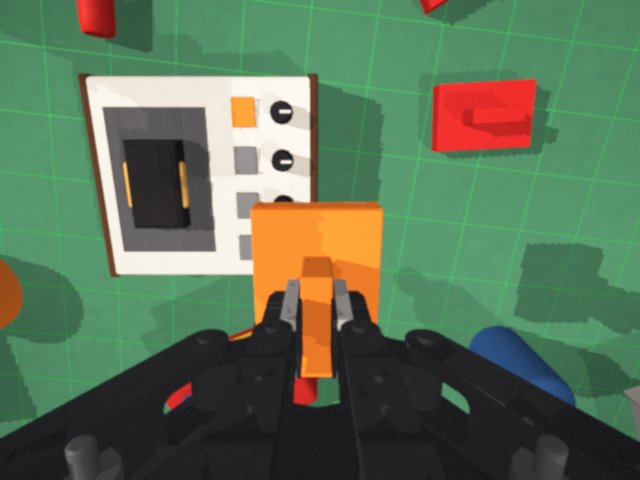

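The picture shows the cover held square, with edges at columns 252–382. The bay lies at (155,184) with both brass latches out. Now I measure the bay from depth, and the held cover in the same picture.

```bash
cat > bay.py <<'E'
from h import *
def bay(p,W,win):
    v0,v1,u0,u1=win
    w=np.zeros(p.shape[:2],bool);w[v0:v1,u0:u1]=1
    z=W[...,2]
    B=W[w&(z>.0575)&(z<.069)];zt=np.median(B[:,2])
    B=B[abs(B[:,2]-zt)<.003]
    return zt,cv2.minAreaRect((B[:,:2]*1000).astype(np.float32)),B
E
python3 - <<'E'
from bay import *
z=np.load("w5.npz");p,d=z["p"],z["d"];o=monitor.get_obs()
K,T=cam2world("wrist",dict(o,position=np.array([.6204,.0782,.1991])))
W=cloud(K,T,d)
zt,r,B=bay(p,W,(130,240,115,200));print(zt,r,len(B))
m=(abs(W[...,2]-.0455)<.004);w=np.zeros_like(m);w[60:290,70:325]=1
M=W[m&w];print(np.median(M[:,2]),cv2.minAreaRect((M[:,:2]*1000).astype(np.float32)))
m=((W[...,2]-.0455)<.004)&(W[...,2]>.04)&w
# bay footprint of dark
# held cover
hsv=cv2.cvtColor(p,cv2.COLOR_BGR2HSV)
C=(hsv[...,0]>5)&(hsv[...,0]<19)&(hsv[...,1]>150);C[:195]=0;C[390:]=0;C[:,:240]=0;C[:,400:]=0
Q=W[C&(d>0)];Q=Q[np.isfinite(Q[:,0])]
print(np.percentile(Q[:,2],[1,25,50,75,99]))
tp=Q[abs(Q[:,2]-(.1991-.0022))<.006];print("top",np.median(tp[:,2]),cv2.minAreaRect((tp[:,:2]*1000).astype(np.float32)))
rb=Q[Q[:,2]>.212];print("rib",np.median(rb[:,2]),cv2.minAreaRect((rb[:,:2]*1000).astype(np.float32)))
E
```

```text
0.0643938028675358 ((604.0850219726562, -47.11297607421875), (66.57794189453125, 43.435333251953125), 6.306748867034912) 4519
0.04700568007767414 ((600.1751708984375, -13.22119140625), (162.74671936035156, 180.33355712890625), 6.505526065826416)
[0.18099645 0.19640946 0.19701787 0.20329323 0.2260107 ]
top 0.19677219686698993 ((620.4785766601562, 78.40888214111328), (80.00694274902344, 53.9958381652832), 6.366929531097412)
rib 0.22072871202683197 ((617.438720703125, 80.63812255859375), (39.94319152832031, 37.67371368408203), 38.73276138305664)
```

send_rows(
  grip=[255,255,255,255,255],
  offset=[
    [5,-36,-9],
    [20,-72,-18],
    [35,-105,-26],
    [50,-122.7,-30.6],
    [60,-122.7,-30.6],
  ],
  twist=[0,0,0,0,0],
)

```text
clock: 6.47
position: [0.6028, -0.055, 0.1382]
ee_rot: [-0.038, 0.707, 0.037, 0.706]
ft_force: [-0.9, 0.3, -1.5]
grip_width: 0.122
```

```bash
python3 - <<'E'
from look import *
for i in range(8):viewer.camera("side")
o,K,T,p,d,W=look("w6");print(plan([.6041,-.0475,.10],6.4,o),o["joint_velocities"].round(3))
p,d=viewer.camera("side");cv2.imwrite("pics/s6.png",cv2.resize(p[150:300,240:440],(800,600)))
p,d=viewer.camera("scene");cv2.imwrite("pics/c6.png",cv2.resize(p[170:335,210:430],(800,600)))
R=Ro.from_quat(o["ee_rot"]).as_matrix();print(R.round(4))
E
```

```text
[ 0.6048 -0.0477  0.1402] [-0.7  0.1 -1.6] 6.87
(array([40.2,  0.3, -0.7]), np.float64(0.16)) [ 0.003  0.003  0.005  0.005 -0.    -0.003  0.002]
[[ 1.400e-03 -1.142e-01  9.935e-01]
 [ 4.000e-04  9.935e-01  1.142e-01]
 [-1.000e+00  3.000e-04  1.500e-03]]
```

View pics/c6.png

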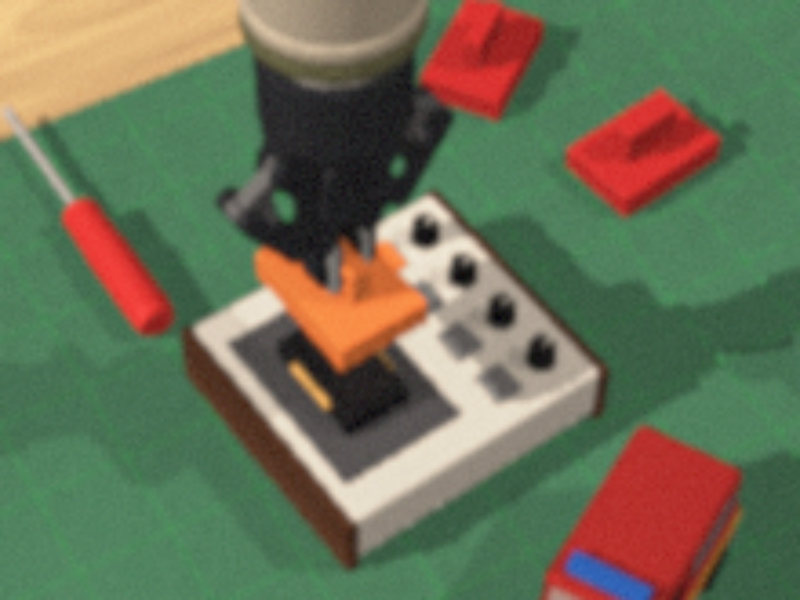

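View pics/w6.png

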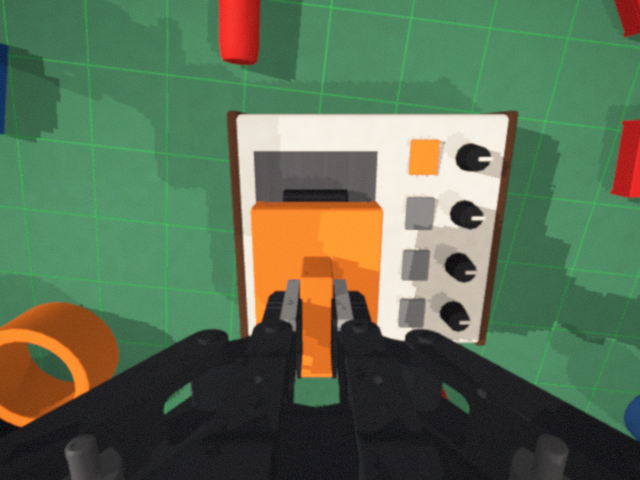

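send_rows(
  grip=[255,255,255,255,255],
  offset=[
    [15,0.2,-0.5],
    [30,0.2,-0.5],
    [40,0.2,-0.5],
    [46,0.2,-0.5],
    [50,0.2,-0.5],
  ],
  twist=[0,0,0,0,0],
)

```text
clock: 7.43
position: [0.6033, -0.0487, 0.0886]
ee_rot: [-0.04, 0.706, 0.04, 0.706]
ft_force: [0.3, 0.1, -0.5]
grip_width: 0.121
```

```bash
python3 - <<'E'
from look import *
for i in range(6):viewer.camera("side")
o,K,T,p,d,W=look("w7");print(plan([.6043,-.0475,.083],6.4,o))
p,d=viewer.camera("scene");cv2.imwrite("pics/c7.png",cv2.resize(p[210:320,250:397],(800,600)))
E
```

```text
[ 0.604  -0.0488  0.09  ] [ 0.2 -0.3 -1.5] 7.73
(array([7. , 1.2, 0.4]), np.float64(0.05))
```

View pics/c7.png

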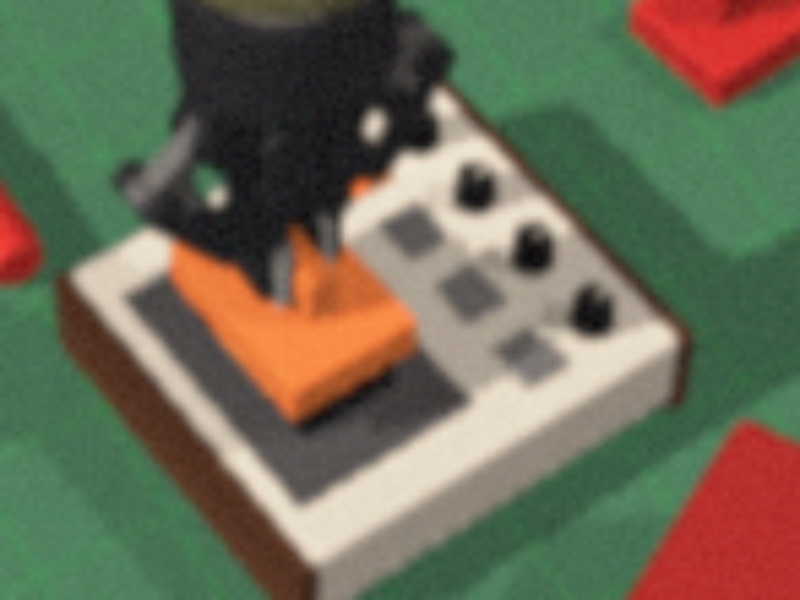

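View pics/w7.png

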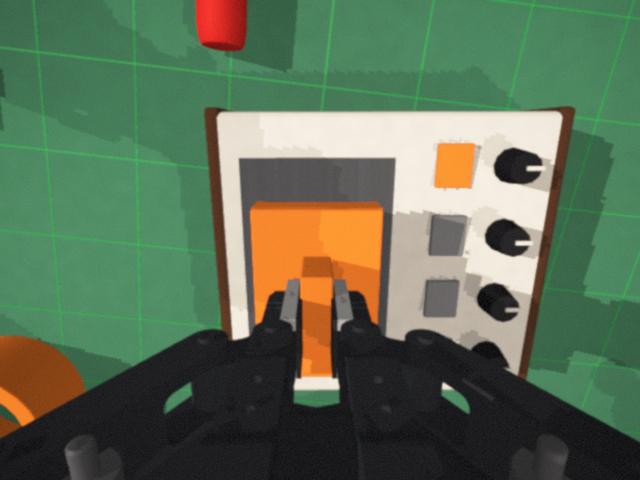

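send_rows(
  grip=[255,255,255,255,255],
  offset=[
    [0,0.7,0.2],
    [2,0.7,0.2],
    [4,0.7,0.2],
    [6,0.7,0.2],
    [8,0.7,0.2],
  ],
  twist=[0,0,0,0,0],
)

```text
clock: 8.25
position: [0.6036, -0.048, 0.0809]
ee_rot: [-0.04, 0.706, 0.04, 0.706]
ft_force: [-0.0, -0.7, -0.7]
grip_width: 0.121
```

send_rows(
  grip=[255,255,255,255,255],
  offset=[
    [0,0,0],
    [0,0,0],
    [0,0,0],
    [0,0,0],
    [0,0,0],
  ],
  twist=[0,0,0,0,0],
)

```text
clock: 8.67
position: [0.6038, -0.0481, 0.0814]
ee_rot: [-0.04, 0.706, 0.04, 0.706]
ft_force: [0.7, 0.1, -1.0]
grip_width: 0.123
```

The lower edge is now below the bay's top with no contact force, so the cover is over the bay. Now I press.

send_rows(
  grip=[255,255,255,255,255],
  offset=[
    [1,0,0],
    [2,0,0],
    [3,0,0],
    [4,0,0],
    [4,0,0],
  ],
  twist=[0,0,0,0,0],
  newtons=110,
)

```text
clock: 9.08
position: [0.6045, -0.0484, 0.079]
ee_rot: [-0.04, 0.705, 0.04, 0.707]
ft_force: [-4.1, -0.4, 13.0]
grip_width: 0.111
```

send_rows(
  grip=[255,255,255,255,255],
  offset=[
    [1,0,0],
    [2,0,0],
    [3,0,0],
    [3,0,0],
    [3,0,0],
  ],
  twist=[0,0,0,0,0],
)

```text
clock: 9.5
position: [0.605, -0.0481, 0.0753]
ee_rot: [-0.04, 0.705, 0.04, 0.707]
ft_force: [3.1, 0.1, 1.1]
grip_width: 0.113
```

send_rows(
  grip=[255,255,255,255,255],
  offset=[
    [1,0,0],
    [2,0,0],
    [3,0,0],
    [4,0,0],
    [4,0,0],
  ],
  twist=[0,0,0,0,0],
)

```text
clock: 9.92
position: [0.603, -0.0484, 0.0706]
ee_rot: [-0.04, 0.707, 0.04, 0.705]
ft_force: [-4.9, -0.9, 7.6]
grip_width: 0.111
```

send_rows(
  grip=[255,255,255,255,255],
  offset=[
    [1,0,0],
    [2,0,0],
    [2,0,0],
    [2,0,0],
    [2,0,0],
  ],
  twist=[0,0,0,0,0],
)

```text
clock: 10.33
position: [0.603, -0.0484, 0.0705]
ee_rot: [-0.039, 0.706, 0.04, 0.706]
ft_force: [-13.5, -0.7, 27.4]
grip_width: 0.114
```

send_rows(
  grip=[255,255,255,255,255],
  offset=[
    [-0.5,0,-0.5],
    [-0.5,0,-1],
    [-0.5,0,-1],
    [-0.5,0,-1],
    [-0.5,0,-1],
  ],
  twist=[0,0,0,0,0],
)

```text
clock: 10.75
position: [0.603, -0.0484, 0.0706]
ee_rot: [-0.04, 0.706, 0.04, 0.706]
ft_force: [-5.3, -0.6, 17.5]
grip_width: 0.114
```

```bash
python3 - <<'E'
from look import *
for i in range(8):
    viewer.camera("side");o=monitor.get_obs();print(o["position"].round(4),o["ft_force"].round(1))
o,K,T,p,d,W=look("w8");print(o["grip_width"],Ro.from_quat(o["ee_rot"]).as_matrix().round(4).tolist())
hsv=cv2.cvtColor(p,cv2.COLOR_BGR2HSV)
C=(hsv[...,0]>5)&(hsv[...,0]<19)&(hsv[...,1]>150);C[:195]=0;C[390:]=0;C[:,:240]=0;C[:,400:]=0
Q=W[C&(d>0)];tp=Q[abs(Q[:,2]-.068)<.005]
print("top",np.median(tp[:,2]),cv2.minAreaRect((tp[:,:2]*1000).astype(np.float32)))
A=np.c_[tp[:,:2],np.ones(len(tp))];print("tilt",np.linalg.lstsq(A,tp[:,2],rcond=None)[0])
m=(abs(W[...,2]-.0465)<.004);w=np.zeros_like(m);w[60:360,150:600]=1
M=W[m&w];print("mod",np.median(M[:,2]),cv2.minAreaRect((M[:,:2]*1000).astype(np.float32)))
p,d=viewer.camera("scene");cv2.imwrite("pics/c8.png",cv2.resize(p[210:320,250:397],(800,600)))
E
```

```text
[ 0.603  -0.0484  0.0706] [-4.3 -0.7 17.6]
[ 0.603  -0.0484  0.0706] [-5.3 -0.  19.1]
[ 0.603  -0.0484  0.0706] [-5.9 -1.  18. ]
[ 0.603  -0.0484  0.0706] [-6.2 -0.3 18.3]
[ 0.603  -0.0484  0.0706] [-5.  -1.  17.9]
[ 0.603  -0.0484  0.0706] [-4.8  0.3 18.7]
[ 0.603  -0.0484  0.0706] [-5.8 -0.7 18.2]
[ 0.603  -0.0484  0.0706] [-4.8 -0.5 18.5]
[ 0.603  -0.0484  0.0706] [-4.8 -0.5 18.5] 11.15
0.10996684357026883 [[0.0008, -0.1121, 0.9937], [0.0003, 0.9937, 0.1121], [-1.0, 0.0003, 0.0009]]
top 0.06822200779123669 ((602.9273681640625, -47.90081024169922), (79.80858612060547, 54.314453125), 6.5491461753845215)
tilt [0.00764322 0.00019159 0.06375381]
mod 0.04685491230385343 ((581.7166137695312, -15.127548217773438), (125.78176879882812, 180.75576782226562), 6.415482997894287)
```

View pics/c8.png

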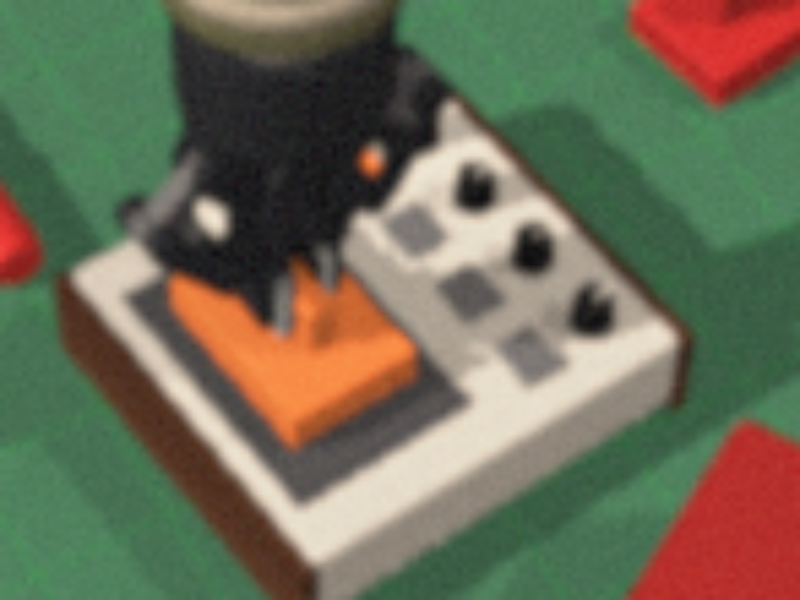

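View pics/w8.png

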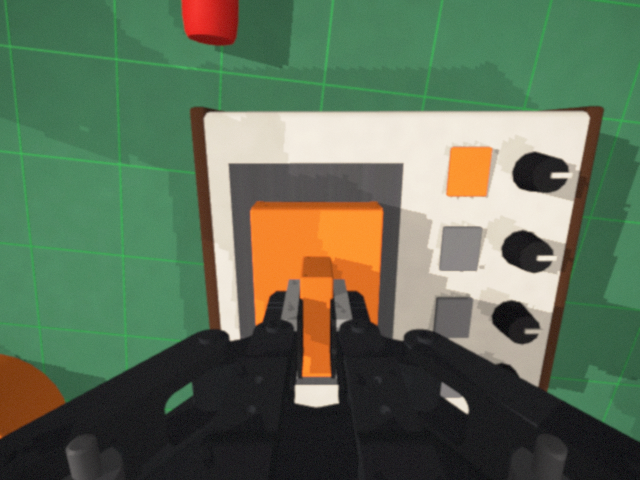

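The cover is home: flat top 3.8 mm above the pad (3.5 expected), tilt under 0.01 rad, yaw 6.5° against the module's 6.4°. The push holds steady at about 18 N.

```bash
python3 - <<'E'
from h import *
print(manip.hand_in());o=monitor.get_obs();print(o["clock"],o["position"],o["ft_force"],o["grip_width"])
E
```

```text
the job is handed in; nothing more can be done
None
the job is handed in; nothing more can be done
```

I picked up the orange cover by its rib, carried it over the bay and pressed it down until it snapped in. I handed the job in with the gripper still closed on it and pressing. `hand_in` gives no verdict, so I only have my own checks from just before.

- **Snap:** the push rose to about 13 N at the latches, fell to about 1 N, then rose again on the pad.
- **Seating:** the flat top is 68.2 mm high (about 67.9 expected), tilt is under 0.01 rad, and yaw is 6.5° against the module's 6.4°. The centre is about 1.4 mm from the measured bay centre.
- **Push:** it held steady at about 18 N, with the gripper closed at 110 N and the arm not moving. When it first landed, the push briefly reached 27 N down and 13.5 N sideways, so I eased it. About 5 N sideways along the bay remained.
- **Not checked directly:** with the cover on, the latches can't be seen. That they are out again rests on the force drop and the seated height. I did not re-measure the other things on the bench, but I saw no contact with any of them.

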